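# Clamp a vial in the bench chuck

## Robot

A 6-joint arm with a two-finger parallel gripper is mounted at the origin on a cart in front of the work surface, level with it; the furniture and walls round the work are solid. World frame = base frame: x ahead of the robot, y to its left, z up, the work surface at z = 0. Lengths are in mm, angles in degrees, forces in N, time in s.
With the tool pointing down it reaches from about 300 to 775 mm from the base axis. Payload 14.6 kg.
Tool frame: the origin (TCP) lies midway between the tips of the shut fingers; the grasp point (between the pads) lies 19 mm behind it (pinch_z is the distance from the TCP to the grasp point, in mm); x points along the fingers, z is the direction in which the jaws open and shut, and the axes are right-handed (so a half turn about x gives the same grasp; the last joint's range is limited). The gripper opens to 85 mm and grips with 20 to 120 N. Pads are 22 mm wide; open, the fingers measure 114 mm over their backs; the gripper's body (76 mm by 85 mm) begins 54 mm behind the grasp point. The pads swing forward as they close: fully open they stand 13 mm farther back than shut.
Start: joints at [-3.816, 17.183, 87.147, -0, 75.671, -3.816], TCP at [549.99, -0.002, 231.281] pointing down, gripper open.
Joint ranges: [-173.82, 173.82], [-45.26, 126.66], [13.44, 144.39], [-59.66, 239.66], [0, 175.72], [-146.38, 146.38]. Speed limits (degrees/s): [127.2, 127.2, 147.25, 180, 180, 180].

## Interface

Orientations are given as [roll, pitch, yaw] about the fixed x, y, z axes, in that order (R = Rz(yaw) Ry(pitch) Rx(roll)).
In Python, from plant import * gives the robot as it stands. The module is installed in compiled form; this text tells all that it offers.
- The arm moves only by the shell command python3 -m inch 'ROWS' [OPENING] [FORCE]. ROWS is JSON, a list that holds one entry, the list of rows, each a list of 4 numbers: the shift along the world's x, y, z in mm, then the turn about the world's z in degrees. In form: [[[x, y, z, twist], ...]]. A call has 1 to 12 rows; each row is the pose to reach, as a shift and turn from the pose commanded when the call began; what a row does not reach only later rows make up. A row lasts 1/8 s, in which the tool goes at most 62.5 mm and 10.7 degrees, less where a joint would pass 70% of its speed; a pose out of reach is approached as far as the arm can. A call with a gripper value outside its range is refused whole. OPENING is the opening, from 0 (shut) to 1 (fully open), set as the call begins (- or left out, the last holds). The fingers move at their own pace and stop on an object; FORCE is the grip in N (left out, the last holds). Time passes only in rows, so rows that repeat a pose let the fingers close. It gives the time, the measured TCP pose, the force and the opening at its end, in the units of the state.
- get_state(): the state, without advancing time (a new reading comes with each control period).
- capture(name): name is "scene" or "side" or "wrist"; returns a dict with "frame" (480x640x3 uint8, blue, green, red), "depth" (480x640 float32, mm along the optical axis (not along the pixel's ray), 0 where there is no reading), "fx", "fy", "cx", "cy" (pixels), "R" (3x3) and "t" (3): a world point X has camera coordinates R X + t. Camera axes: x right, y down, z forward; pixel columns grow to the right and rows downward; lengths in mm; the calibration is good to about 2 mm. A picture is of the moment at which its call begins.
- job_done(): hands the job in, once; it reports no verdict.
Trained networks look in a picture, given as the dict that the camera call returned (one of the last four; its "shot" number tells which), for a name from the list of things; names that differ only in an ending like _2 or _b are one class to them, and where a whole thing is asked for, a point or a joint stands for the part that bears it (a point fixed in the world has none). Each returns a list of dicts, best first, with "confidence" (0 to 1); they miss things now and then, are a little off and sometimes report something else, mostly with a low value. They report only what shows in the picture. A call takes as long as a camera call. They do not tell look-alikes from the thing itself.
- recognise(target, picture): "box" ([centre column, centre row, width, height] in pixels, round what is visible of it).
- cut_out(target, picture): "pixels" (480x640 bool, what is visible of it) and "box" ([centre column, centre row, width, height] in pixels, round what is visible of it).
The state is a dict: "time_s": time; "joint_pos": joint angles; "dq": joint speeds; "effort": joint torques, N m; "tcp_pos": TCP position; "ee_rot": TCP orientation; "ft_force": force on the tool from outside, world axes, zero at the start; "ft_torque": the same for the moment, N m; "grip_width": opening from 0.0 (shut) to 1.0 (fully open).
Only numpy, scipy, OpenCV 4.12 (cv2) and the standard library are available. Lean on these libraries where they do the work, as an engineer would, in place of code of your own. Each camera call takes 0.05 s, during which the arm holds its last target.

## Task

Stand the salt vial upright in the middle of the open three-jaw chuck and let go of it. Then push the chuck's crank post round clockwise (seen from above) until all three rubber-padded jaws grip the vial firmly, their pads visibly pressed in, and leave it clamped there. Leave the other bottles and the beaker alone, and do not drop the vial.

Things in the scene. Friction and masses are not known exactly. Their poses are not given: they have to be found in the camera images.
- vial_center (a point): centre (half-way up) of the salt vial, a round stout glass vial of grey salt with a smooth wide white screw cap; loose, about 0.12 kg, upright, 97 mm tall. Body 50 mm in diameter up to about 80 mm, cap 46 mm in diameter above it. z axis = its own axis, up; this point is 48.5 mm above its underside
- salt_vial: the same vial; origin at the centre of its underside
- chuck: the fixed bench chuck: grey round flange 168 mm in diameter on the worktop, aluminium deck 12 mm high in the middle on which the vial is to stand, knurled steel ring round it (158 mm outer diameter, up to 23.5 mm high), three jaws on the deck. Origin at the centre of its underside on the worktop, z up
- chuck_center (a point): centre of the chuck's deck, on its top face, 12 mm above the worktop; the ring turns about the vertical through it
- ring (a joint): angle of the knurled ring, rad; 0 = jaws fully open, grows as the ring and its crank post turn clockwise seen from above; stop at 2.1. The three jaws are geared to it and close together: each pad face stands 36 mm - 8 mm x (ring angle) from the chuck's axis, so the pads meet a centred vial 50 mm in diameter at about 1.38 rad. The ring turns stiffly (0.5 N m, 5 N at the post) and stays where it is left, also when clamped
- handle_post (a point): the upright crank post on the ring, 100 mm from the chuck's axis, a black round grip 18 mm in diameter; the post stands from the ring's level up to 85.5 mm above the worktop and this point is on its axis at 60 mm. It turns with the ring; the steel spoke below it (12 mm thick, top 21.5 mm above the worktop) leads to the ring
- jaw_0: one of three like jaws, aluminium blocks 21 mm wide rising to 46.5 mm above the worktop (screw head to 48.5 mm), 120 degrees apart, each with a black rubber pad (18 mm wide, 17 to 43 mm above the worktop) facing the axis that yields 4 N per mm pressed, up to 6.5 mm; sits at direction +x of its own frame, whose origin is on the chuck's axis when open (it moves towards -x of its frame as it closes)
- jaw_1: one of three like jaws, aluminium blocks 21 mm wide rising to 46.5 mm above the worktop (screw head to 48.5 mm), 120 degrees apart, each with a black rubber pad (18 mm wide, 17 to 43 mm above the worktop) facing the axis that yields 4 N per mm pressed, up to 6.5 mm; sits at direction +x of its own frame, whose origin is on the chuck's axis when open (it moves towards -x of its frame as it closes)
- jaw_2: one of three like jaws, aluminium blocks 21 mm wide rising to 46.5 mm above the worktop (screw head to 48.5 mm), 120 degrees apart, each with a black rubber pad (18 mm wide, 17 to 43 mm above the worktop) facing the axis that yields 4 N per mm pressed, up to 6.5 mm; sits at direction +x of its own frame, whose origin is on the chuck's axis when open (it moves towards -x of its frame as it closes)
- small_bottle: bystander: small white bottle, 46 mm in diameter, 90 mm tall, with a narrower ribbed cap; origin at its underside
- small_beaker: bystander: small glass beaker with a glass rod in it, 50x58 mm, 92 mm tall; origin at its underside
- wash_bottle: bystander: wash bottle with a spout, 78 mm in diameter, 199 mm tall; origin at its underside
There are look-alikes about, which are no part of the job. What is shaped like the salt_vial but purple is not meant.

How it is judged:
By the outcome, as a careful person would: the job done as asked, in the order asked, and still so for the second after the job is handed in, with the robot touching nothing.
It also fails if it takes over 54 s, if anything falls off the work surface, if the arm or the gripper's body presses on something with over 40 N, if the wrist force passes 120 N, or if a joint passes its speed limit or range.

## Working session

There is one attempt and no reset: what is moved stays moved. The work goes in short steps, Python scripts to look and compute and a shell command to move; the robot and the scene stay as the last step left them, time stands still between calls to the robot, and variables do not carry over. Pictures are saved under pics/ and viewed, and the job is handed in when it is done.

```bash
mkdir -p pics
python3 - <<'E'
from plant import *
import cv2
for n in ["scene","side","wrist"]:
    p=capture(n); cv2.imwrite(f"pics/{n}0.png",p["frame"]); print(n,p["fx"],p["R"],p["t"])
s=get_state(); print(s)
E
```

```text
scene 440.85568021970107 [[ 0.89035191 -0.45501694  0.01526621]
 [-0.19440532 -0.41029505 -0.89099076]
 [ 0.41167954  0.7903275  -0.4537647 ]] [-454.69597327  146.42654721  965.25471489]
side 581.1814159477913 [[ 0.9158885  -0.40087298  0.02119199]
 [-0.18855407 -0.4762006  -0.8588832 ]
 [ 0.35439471  0.78264541 -0.51173289]] [-471.56089583  150.25880917 1579.49181925]
wrist 338.9087612506674 [[ 9.99999494e-01 -6.12176730e-04 -7.98282762e-04]
 [-3.29364782e-04 -9.49029254e-01  3.15187828e-01]
 [-9.50544348e-04 -3.15187406e-01 -9.49028975e-01]] [-550.58941235  -42.32059656  380.09736887]
{'time_s': 0.15, 'joint_pos': array([-3.81554496e+00,  1.72079206e+01,  8.71697240e+01, -1.05555184e-03,
        7.56709538e+01, -3.81609026e+00]), 'dq': array([ 0.00693573, -0.04385697, -0.22456954,  0.00811436,  0.05624455,
        0.03359527]), 'effort': array([ 1.15317634e-03, -5.43663168e+01, -3.61884356e+01, -9.07762978e-05,
        3.16729136e-03,  4.75633647e-05]), 'tcp_pos': array([5.49835335e+02, 7.06697149e-03, 2.30873210e+02]), 'ee_rot': array([177.38921242,  89.95139079, 177.39001939]), 'ft_force': array([-0.04534618, -0.44664555, -0.80313141]), 'ft_torque': array([0.0311689 , 0.0644135 , 0.04393625]), 'grip_width': 0.9999161968538758}
```

View pics/scene0.png

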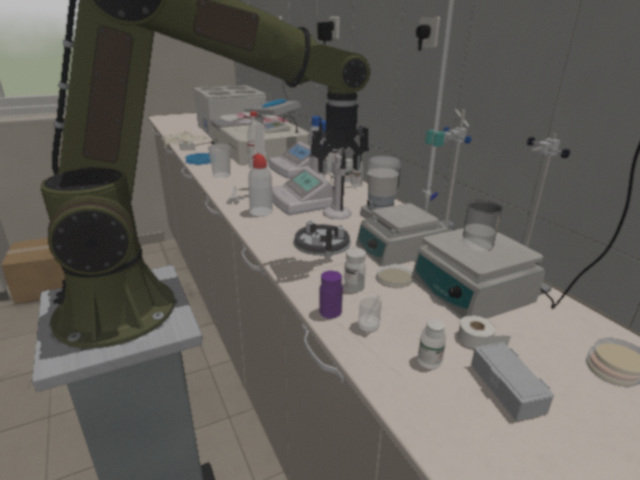

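View pics/side0.png

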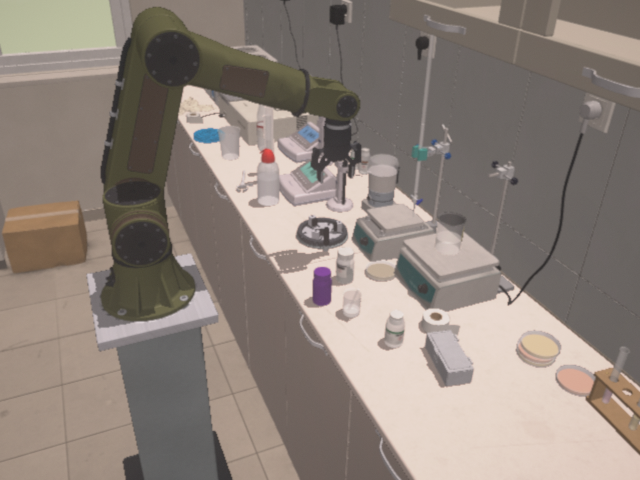

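View pics/wrist0.png

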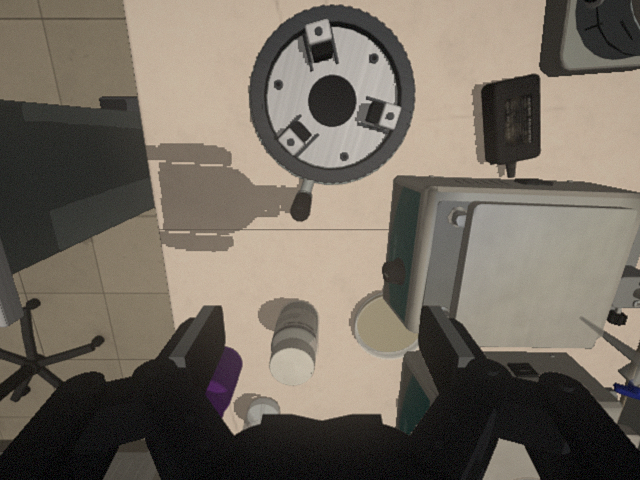

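The candidates in the scene picture are the purple look-alike at (331,294), a white-capped grey vial at (355,270), and a small bottle with a narrower cap at (432,343). In the wrist picture the same white-capped vial is at (295,340), the chuck is at (332,98) and its post is at (300,205). I choose the white-capped vial at (355,270). Next I'll measure it and check it in a close crop.

```bash
cat > h.py <<'E'
from plant import *
import numpy as np, cv2
def cloud(p,mask=None):
    d=p["depth"]; v,u=np.nonzero((d>0)&(mask if mask is not None else True))
    z=d[v,u]; c=np.stack([(u-p["cx"])/p["fx"]*z,(v-p["cy"])/p["fy"]*z,z],1)
    return (c-p["t"])@p["R"]
def proj(p,X):
    c=p["R"]@np.array(X,float)+p["t"]; return c[0]/c[2]*p["fx"]+p["cx"],c[1]/c[2]*p["fy"]+p["cy"]
def circ(P):
    A=np.c_[2*P[:,:2],np.ones(len(P))]; s=np.linalg.lstsq(A,(P[:,:2]**2).sum(1),rcond=None)[0]
    return s[:2],np.sqrt(s[2]+s[0]**2+s[1]**2)
E
python3 - <<'E'
from h import *
ps={n:capture(n) for n in ["scene","side","wrist"]}
for n,p in ps.items():
  for t in ["salt_vial","chuck","handle_post","jaw_0","small_bottle","small_beaker","wash_bottle"]:
    for r in cut_out(t,p)[:4]:
        P=cloud(p,r["pixels"])
        if len(P)<10: continue
        print(n,t,round(r["confidence"],2),np.round(r["box"]),len(P),np.round(np.median(P,0)),"min",np.round(np.percentile(P,3,axis=0)),"max",np.round(np.percentile(P,97,axis=0)))
s=ps["scene"]["frame"][225:385,280:480]; w=ps["wrist"]["frame"][280:440,200:400]
cv2.imwrite("pics/crop1.png",np.hstack([cv2.resize(s,None,fx=2,fy=2),cv2.resize(w,None,fx=2,fy=2)]))
E
```

```text
scene salt_vial 0.92 [355. 271.  23.  45.] 833 [ 510. -161.   58.] min [ 496. -170.    6.] max [ 535. -135.   97.]
scene salt_vial 0.64 [333. 295.  21.  52.] 1002 [ 412. -228.   61.] min [ 396. -236.    7.] max [ 436. -199.   97.]
scene salt_vial 0.53 [310. 227.  11.  15.] 129 [545. 147.  32.] min [537. 137.  -1.] max [589. 250.  47.]
scene chuck 0.59 [321. 239.  61.  40.] 1604 [537.  77.  20.] min [482.   2.   1.] max [622. 169.  69.]
scene handle_post 0.62 [324. 239.  58.  36.] 899 [531.  58.  21.] min [484.   1.   1.] max [631. 177.  77.]
scene handle_post 0.55 [355. 270.  22.  44.] 829 [ 511. -161.   59.] min [ 496. -170.    7.] max [ 537. -134.   97.]
scene jaw_0 0.54 [312. 228.  10.  13.] 96 [545. 144.  35.] min [537. 135.  17.] max [559. 155.  47.]
scene jaw_0 0.52 [315. 241.   9.  13.] 94 [520.  63.  36.] min [511.  55.  20.] max [534.  73.  48.]
scene jaw_0 0.44 [338. 230.   9.  12.] 98 [604.  83.  34.] min [593.  76.  19.] max [615.  97.  47.]
scene small_bottle 0.56 [430. 344.  29.  48.] 1141 [ 505. -444.   55.] min [ 494. -455.    4.] max [ 528. -421.   90.]
scene small_b
[... 1689 characters left out ...]
559. 109.  14.] min [492.  25.   7.] max [629. 174.  47.]
wrist handle_post 0.83 [332. 111. 163. 214.] 8775 [554. 113.  23.] min [489.  15.  12.] max [634. 178.  83.]
wrist jaw_0 0.67 [294. 340.  48.  88.] 3473 [ 523. -128.   80.] min [ 501. -161.    6.] max [ 545. -119.   97.]
wrist jaw_0 0.61 [319.  40.  29.  44.] 990 [550. 151.  45.] min [538. 139.  13.] max [560. 165.  49.]
wrist jaw_0 0.6 [384. 116.  33.  32.] 686 [607.  91.  46.] min [595.  80.  32.] max [619. 101.  49.]
wrist jaw_0 0.6 [296. 136.  33.  32.] 595 [526.  72.  46.] min [514.  60.  42.] max [538.  82.  48.]
wrist small_beaker 0.75 [261. 414.  39.  30.] 680 [ 470. -268.   22.] min [ 452. -280.    5.] max [ 492. -265.   48.]
```

View pics/crop1.png

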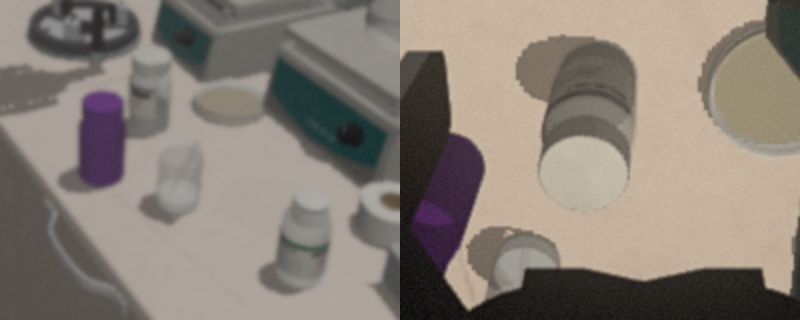

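The crop shows a grey vial with a smooth wide white cap at wrist (293,341), which is 97 mm tall. It is neither the purple look-alike nor the ribbed-cap bottle. Next I'll fit the vial, the ring and the post.

Run:
```python
from h import *
for n in ["wrist","scene","side"]:
    p=capture(n); P=cloud(p)
    def near(c,r,z0,z1): return P[(np.hypot(P[:,0]-c[0],P[:,1]-c[1])<r)&(P[:,2]>z0)&(P[:,2]<z1)]
    B=near((522,-143),34,10,78); T=near((522,-143),34,95,100); C=near((522,-143),34,82,94)
    print(n,"body",circ(B),len(B),"cap",circ(C),"top",T.mean(0),(T.max(0)+T.min(0))/2,len(T))
    D=near((560,105),95,21,26); q=np.hypot(D[:,0]-560,D[:,1]-105); D=D[(q>60)&(q<84)]
    # centre by bounding of outer edge: fit min enclosing
    c,r=cv2.minEnclosingCircle(D[:,:2].astype(np.float32)); print("ring enc",c,r,"z",np.median(D[:,2]),len(D), "fit",circ(D))
    H=P[(P[:,2]>30)&(P[:,2]<83)]; q=np.hypot(H[:,0]-560,H[:,1]-105); H=H[(q>85)&(q<118)]
    t=H[H[:,2]>80]
    try: print("post",circ(H),len(H),np.median(H,0),"top",t.mean(0) if len(t) else None)
    except Exception as e: print(e)
```

```text
wrist body (array([ 522.02533048, -142.38414985]), np.float64(23.503261637524783)) 1580 cap (array([ 521.43001214, -143.81398323]), np.float64(22.477136222671845)) top [ 521.58449517 -142.7349444    96.23265005] [ 521.5143057  -143.56320946   96.60445378] 1249
ring enc (560.0216674804688, 102.91014099121094) 81.78428649902344 z 23.53705460346166 7151 fit (array([561.21194996, 104.95929811]), np.float64(72.03019652913736))
post (array([583.08321051,  52.42784435]), np.float64(61.62634314071417)) 958 [634.75286123  22.71260458  58.91803119] top [598.79617668  21.94847063  81.62329128]
scene body (array([ 519.83374308, -146.17971265]), np.float64(22.803698517447042)) 552 cap (array([ 519.94398796, -145.45226471]), np.float64(20.914028661031274)) top [ 520.27793577 -146.71302268   96.21485302] [ 521.37012939 -145.95399135   96.45270682] 122
ring enc (560.9734497070312, 104.88619232177734) 80.93876647949219 z 23.139786573360226 310 fit (array([560.06483194, 103.38023017]), np.float64(72.17171911020108))
post (array([576.41613557,  41.86906089]), np.float64(61.58812052113249)) 179 [531.44697694   5.48755512  55.43379851] top [570.48661347  11.95748354  81.57229791]
side body (array([ 517.74707133, -147.52159201]), np.float64(20.866090128330526)) 377 cap (array([ 518.37724068, -145.61287403]), np.float64(19.442080910311777)) top [ 517.28244827 -146.09490754   96.74304445] [ 517.24687599 -146.26830408   97.47510726] 77
ring enc (558.7736206054688, 102.59552001953125) 80.9778823852539 z 22.82905537259571 202 fit (array([558.14360639, 103.3503839 ]), np.float64(72.1450207580853))
post (array([577.84773009,  32.76571046]), np.float64(56.99494858390468)) 142 [532.65953815   8.56326329  55.19049792] top [561.64946314  13.31471643  81.49770401]
```

```bash
python3 -m inch '[[[-7,-36,0,0],[-14,-72,0,0],[-21,-108,0,0],[-29,-144,0,0],[-29,-144,-40,0],[-29,-144,-40,0],[-29,-144,-40,0]]]' 1 40
python3 - <<'E'
from h import *
p=capture("wrist"); cv2.imwrite("pics/w1.png",p["frame"]); P=cloud(p)
m=(np.hypot(P[:,0]-521,P[:,1]+144)<36)
for z0,z1 in((10,78),(82,94),(94,100)):
    B=P[m&(P[:,2]>z0)&(P[:,2]<z1)]; print(len(B), len(B) and (circ(B),B.min(0),B.max(0)))
E
```

```text
time_s: 2.38
tcp_pos: [521.5, -143.8, 192.6]
ee_rot: [-18.1, 89.9, -18.0]
ft_force: [0.2, 0.4, 0.5]
grip_width: 1.0
998 ((array([ 521.75503621, -142.80203494]), np.float64(23.649491810434057)), array([ 496.48444043, -147.8243911 ,   10.16957206]), array([ 546.60327881, -118.284142  ,   77.87886016]))
222 ((array([ 521.42041129, -144.01879501]), np.float64(22.536929890074664)), array([ 498.82926104, -156.61614516,   82.05928553]), array([ 543.97144583, -121.13228344,   93.99610969]))
2670 ((array([ 521.36666769, -143.33752621]), np.float64(15.746032047592653)), array([ 499.20988739, -165.94659717,   94.01094495]), array([ 543.4626506 , -121.29689933,   98.52767283]))
```

View pics/w1.png

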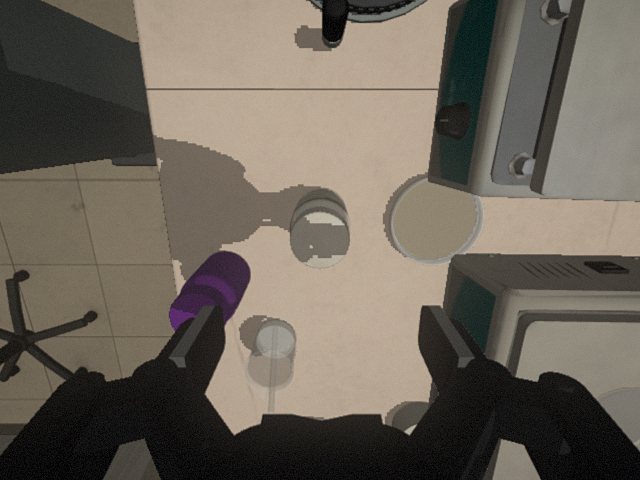

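The wrist picture shows the vial's cap at (320,238), and both fits give (521.4, -143.8), directly under the tool. The purple vial at (215,290) is clear of the left finger's path. I'll go down and grip.

```bash
python3 -m inch '[[[0,0,-30,0],[0,0,-60,0],[0,0,-90,0],[0,0,-115,0],[0,0,-135,0],[0,0,-147,0],[0,0,-147,0],[0,0,-147,0]]]' 1 40
python3 -m inch '[[[0,0,0,0],[0,0,0,0],[0,0,0,0],[0,0,0,0],[0,0,0,0],[0,0,0,0],[0,0,0,0],[0,0,0,0]]]' 0 40
```

```text
time_s: 3.42
tcp_pos: [521.6, -144.1, 45.3]
ee_rot: [-18.6, 89.9, -18.6]
ft_force: [-0.4, 0.9, 0.1]
grip_width: 0.998
time_s: 4.42
tcp_pos: [521.3, -144.1, 45.0]
ee_rot: [-16.5, 89.9, -16.5]
ft_force: [-1.5, 1.6, 6.2]
grip_width: 0.569
```

```bash
python3 -m inch '[[[0,0,8,0],[0,0,25,0],[0,0,50,0],[0,0,80,0],[0,0,110,0],[0,0,130,0],[0,0,130,0],[0,0,130,0]]]' 0 40
python3 - <<'E'
from h import *
for n in ("scene","wrist"):
    p=capture(n); cv2.imwrite(f"pics/{n}2.png",p["frame"])
P=cloud(p); m=(np.hypot(P[:,0]-521,P[:,1]+144)<40)
for z0,z1 in((135,185),(205,224),(222,232)):
    B=P[m&(P[:,2]>z0)&(P[:,2]<z1)]; print(len(B), len(B) and (circ(B),B.min(0),B.max(0)))
E
```

```text
time_s: 5.42
tcp_pos: [520.7, -143.9, 173.7]
ee_rot: [161.3, 90.0, 161.3]
ft_force: [-0.5, -0.4, -2.8]
grip_width: 0.564
2951 ((array([ 521.71381258, -148.63347567]), np.float64(29.872757907607454)), array([ 484.63703172, -139.0680102 ,  135.03011025]), array([ 557.84779891, -117.7995684 ,  184.99674271]))
6662 ((array([ 521.41023368, -147.31793638]), np.float64(27.344790733325535)), array([ 481.39040102, -160.45251591,  205.02198306]), array([ 560.43581029, -120.18072543,  223.99955522]))
13746 ((array([ 520.26464161, -139.56322688]), np.float64(20.246409725031185)), array([ 481.02227012, -160.45251591,  222.00024316]), array([ 560.9285055 , -120.65404606,  231.99728153]))
```

View pics/scene2.png

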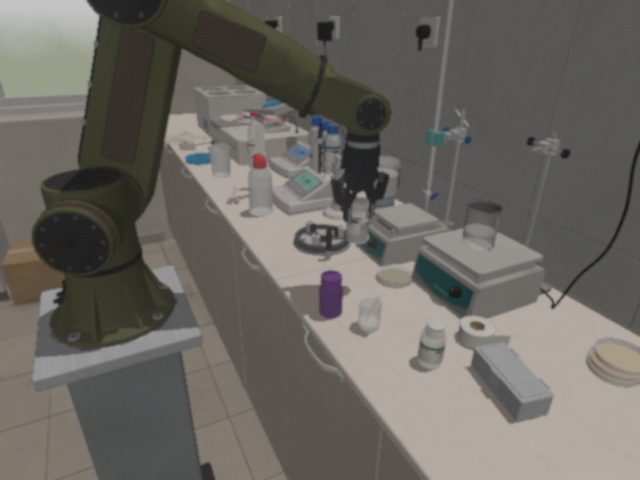

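View pics/wrist2.png

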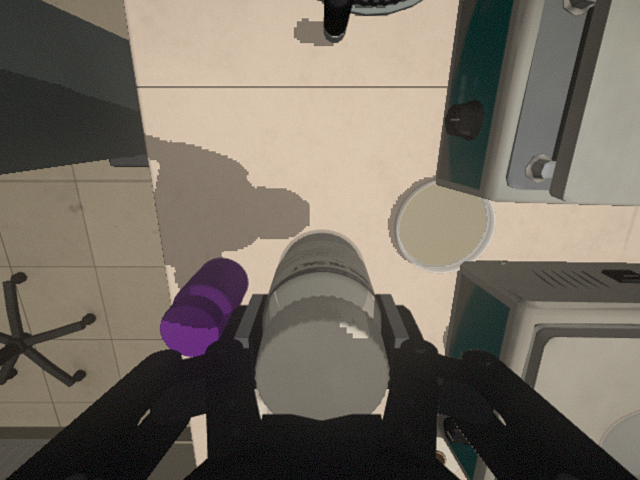

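The vial is held upright between the pads at wrist (322,320). Scene (357,215) shows it clear of the bench, and nothing else has moved. I'll raise it and move part-way, then measure the chuck again.

```bash
python3 -m inch '[[[0,0,25,0],[8,35,57,0],[16,75,57,0],[24,115,57,0],[32,150,57,0],[39,165,57,0],[39,165,57,0],[39,165,57,0]]]' 0 40
python3 - <<'E'
from h import *
from scipy.optimize import least_squares
p=capture("wrist"); cv2.imwrite("pics/w3.png",p["frame"]); P=cloud(p)
print(get_state()["tcp_pos"])
D=P[(P[:,2]>20)&(P[:,2]<26)]; c=np.array([560.,105.])
for _ in range(5):
    q=np.hypot(D[:,0]-c[0],D[:,1]-c[1]); E=D[(q>62)&(q<82)]; c,r=circ(E)
print("ring band",c,r,len(E))
# outer edge per azimuth bin
a=np.degrees(np.arctan2(E[:,1]-c[1],E[:,0]-c[0])); q=np.hypot(E[:,0]-c[0],E[:,1]-c[1])
O=[];I=[]
for b in range(-180,180,6):
    k=(a>=b)&(a<b+6)
    if k.sum()>15:
        O.append(E[k][np.argsort(q[k])[-3]]); I.append(E[k][np.argsort(q[k])[2]])
print("outer",circ(np.array(O)),len(O),"inner",circ(np.array(I)))
K=P[(P[:,2]>9)&(P[:,2]<15)&(np.hypot(P[:,0]-c[0],P[:,1]-c[1])<66)]; print("deck z",np.median(K[:,2]),len(K))
H=P[(P[:,2]>83)&(P[:,2]<89)]; H=H[abs(np.hypot(*(H[:,:2]-c).T)-100)<14]
print("post top",len(H),H[:,:2].mean(0) if len(H) else 0, (H.min(0)+H.max(0))/2 if len(H) else 0)
for r in cut_out("jaw_0",p)[:4]:
    J=cloud(p,r["pixels"]); J=J[(J[:,2]>44)&(J[:,2]<50)]
    if len(J): print(r["confidence"],r["box"],J.mean(0))
E
```

```text
time_s: 6.52
tcp_pos: [559.8, 20.0, 231.0]
ee_rot: [-156.5, 90.0, -156.6]
ft_force: [-0.3, -0.1, -0.5]
grip_width: 0.571
[559.8470301   19.90248061 231.14499471]
ring band [561.23576505 105.02046106] 72.05835721121761 6951
outer (array([561.14649156, 105.03656994]), np.float64(78.89151827695306)) 60 inner (array([561.26169563, 104.97340064]), np.float64(65.43554179340265))
deck z 12.194005107677684 11457
post top 244 [539.98831137  12.09095273] [585.46630457  16.88168715  85.23753421]
0.92 [372.1, 139.3, 36.8, 32.3] [611.92201548  90.50616414  46.52357953]
0.75 [283.9, 161.1, 33.1, 34.5] [523.23638626  68.44783174  46.48502698]
0.71 [310.2, 66.2, 23.2, 38.4] [548.66773918 156.24182629  46.47631161]
```

View pics/w3.png

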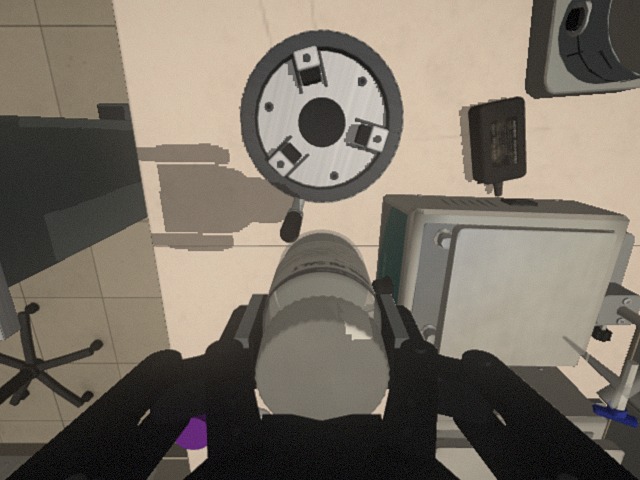

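The ring fit gives (561.2, 105.0) with radius 78.9 and deck z 12.2, which match the given sizes (79 mm and 12 mm). The chuck is at (321,120) and its jaws are open. I'll go over it and then down.

```bash
python3 -m inch '[[[0,30,0,0],[1,60,0,0],[1,80,0,0],[1,85,-30,0],[1,85,-70,0],[1,85,-105,0],[1,85,-135,0],[1,85,-155,0],[1,85,-155,0],[1,85,-155,0]]]' 0 40
python3 - <<'E'
from h import *
for n in ("scene","wrist"):
    p=capture(n); f=p["frame"]; cv2.imwrite(f"pics/{n}4.png",cv2.resize(f[180:300,250:410],None,fx=4,fy=4) if n=="scene" else f)
E
```

```text
time_s: 7.88
tcp_pos: [561.5, 105.8, 77.3]
ee_rot: [4.6, 89.9, 4.6]
ft_force: [1.0, 0.1, -1.8]
grip_width: 0.569
```

View pics/wrist4.png

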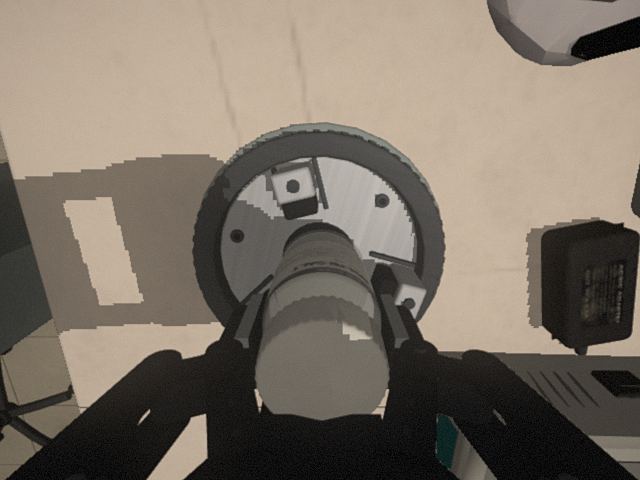

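View pics/scene4.png

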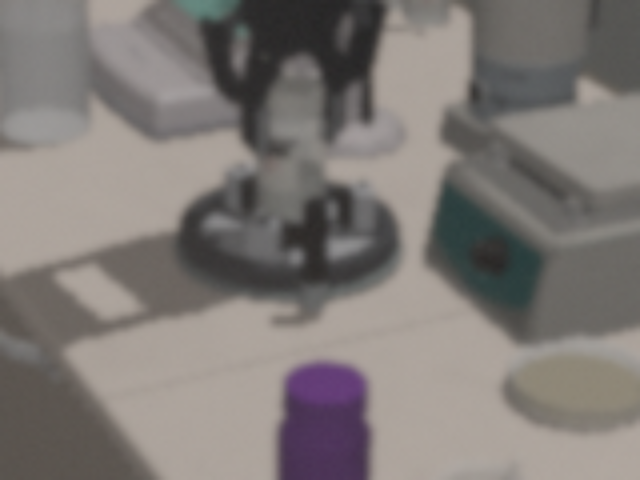

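The wrist picture shows the vial over the deck's dark centre hole at (320,235), between the jaws and clear of them. I'll lower it the last 20 mm, trim by about 0.7 mm, and watch the force.

```bash
python3 -m inch '[[[-0.6,-0.8,-6,0],[-0.6,-0.8,-12,0],[-0.6,-0.8,-16,0],[-0.6,-0.8,-19,0],[-0.6,-0.8,-19,0],[-0.6,-0.8,-19,0]]]' 0 40
python3 -m inch '[[[0,0,-0.5,0],[0,0,-1,0],[0,0,-1,0],[0,0,-1,0]]]' 0 20
```

```text
time_s: 8.72
tcp_pos: [560.4, 105.2, 57.3]
ee_rot: [4.6, 90.0, 4.6]
ft_force: [-0.7, -0.7, -1.4]
grip_width: 0.573
time_s: 9.22
tcp_pos: [560.5, 105.3, 57.0]
ee_rot: [24.1, 90.0, 24.1]
ft_force: [-5.4, 0.1, 8.1]
grip_width: 0.568
```

Contact: fz rose from -1.4 to 8 N at the expected height. I'll let go and rise.

```bash
python3 -m inch '[[[0,0,0,0],[0,0,0,0],[0,0,0,0],[0,0,0,0],[0,0,0,0],[0,0,0,0]]]' 1 20
python3 -m inch '[[[0,0,15,0],[0,0,40,0],[0,0,70,0],[0,0,110,0],[0,-40,150,0],[0,-80,174,0],[0,-100,174,0],[0,-100,174,0],[0,-100,174,0]]]' 1 20
python3 - <<'E'
from h import *
p=capture("wrist"); cv2.imwrite("pics/w5.png",p["frame"]); P=cloud(p); c=np.array([561.2,105])
print(get_state()["tcp_pos"])
q=np.hypot(*(P[:,:2]-c).T)
T=P[(q<35)&(P[:,2]>105)&(P[:,2]<113)]; print("vial top",len(T),T.mean(0),(T.min(0)+T.max(0))/2)
B=P[(q<31)&(P[:,2]>50)&(P[:,2]<88)]; print("body",circ(B),len(B))
a=np.degrees(np.arctan2(P[:,1]-c[1],P[:,0]-c[0]))
H=P[(P[:,2]>35)&(P[:,2]<88)&(q>85)&(q<116)&(a<-80)&(a>-140)]
print("post",len(H),circ(H)); T=H[H[:,2]>83]; print("top",len(T),T.mean(0) if len(T) else 0,(T.min(0)+T.max(0))/2 if len(T) else 0)
E
```

```text
time_s: 9.98
tcp_pos: [560.4, 105.2, 56.3]
ee_rot: [173.0, 90.0, 173.0]
ft_force: [-0.6, -0.9, -0.0]
grip_width: 1.004
time_s: 11.1
tcp_pos: [560.1, 6.0, 229.5]
ee_rot: [168.4, 89.9, 168.4]
ft_force: [-0.8, 0.1, 0.1]
grip_width: 1.001
[560.1643841    6.15257768 229.53760717]
vial top 3207 [560.78952983 105.76470609 108.03710097] [560.71491694 105.53558051 107.95441162]
body (array([560.80432133, 106.08992543]), np.float64(24.889453152948846)) 256
post 496 (array([532.41373326,  11.21187719]), np.float64(6.6496114976211365))
top 258 [531.87715402  10.1500804   85.15580624] [531.66952575   9.84196219  85.17960395]
```

View pics/w5.png

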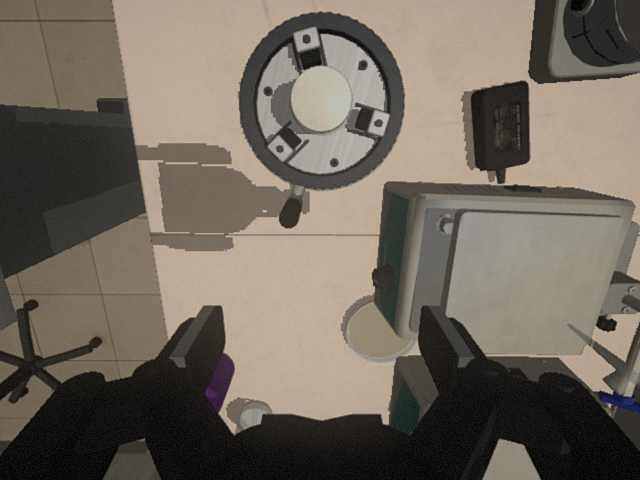

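The vial stands centred and upright: its top is at (560.7, 105.6, 108), about 0.8 mm off the axis. The post is at (531.8, 10.0), radius 99.4 mm, at pixel (291,210). Next I'll put the part-closed fingers down on either side of the post.

```bash
python3 -m inch '[[[-15,2,-20,0],[-28.4,4,-50,0],[-28.4,4,-70,0],[-28.4,4,-80,0],[-28.4,4,-80,0],[-28.4,4,-80,0],[-28.4,4,-80,0]]]' 0.4 20
python3 - <<'E'
from h import *
p=capture("wrist"); cv2.imwrite("pics/w6.png",p["frame"])
s=get_state(); print(s["tcp_pos"],s["grip_width"],s["joint_pos"])
c=np.array([561.2,105]); P=cloud(p);q=np.hypot(*(P[:,:2]-c).T)
H=P[(P[:,2]>83)&(P[:,2]<88)&(q>85)&(q<116)];H=H[abs(H[:,0]-532)<25]
print(len(H),H.mean(0) if len(H) else 0)
a=np.radians(np.arange(-107,-219,-8)); print(np.round(np.c_[np.degrees(a),561.2+100*np.cos(a),105+100*np.sin(a)],1))
E
```

```text
time_s: 12.02
tcp_pos: [532.3, 9.2, 150.9]
ee_rot: [-1.7, 89.9, -1.7]
ft_force: [0.3, -0.5, -0.4]
grip_width: 0.398
[532.24257926   9.16970016 150.8348447 ] 0.40277034269745926 [-2.95529720e+00  1.95613389e+01  9.53048102e+01 -4.57167828e-04
  6.50828047e+01 -2.95108276e+00]
439 [531.71686263  10.46252185  85.24222892]
[[-107.   532.     9.4]
 [-115.   518.9   14.4]
 [-123.   506.7   21.1]
 [-131.   495.6   29.5]
 [-139.   485.7   39.4]
 [-147.   477.3   50.5]
 [-155.   470.6   62.7]
 [-163.   465.6   75.8]
 [-171.   462.4   89.4]
 [-179.   461.2  103.3]
 [-187.   461.9  117.2]
 [-195.   464.6  130.9]
 [-203.   469.1  144.1]
 [-211.   475.5  156.5]]
```

View pics/w6.png

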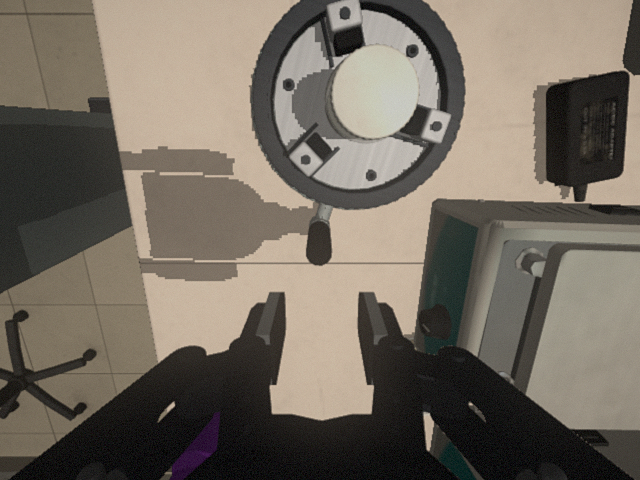

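```bash
python3 -m inch '[[[-0.4,0.9,-30,0],[-0.4,0.9,-60,0],[-0.4,0.9,-85,0],[-0.4,0.9,-100,0],[-0.4,0.9,-105,0],[-0.4,0.9,-105,0],[-0.4,0.9,-105,0]]]' 0.4 20
```

```text
time_s: 12.95
tcp_pos: [532.1, 10.1, 46.1]
ee_rot: [-3.1, 89.9, -3.1]
ft_force: [0.7, 1.0, -0.6]
grip_width: 0.4
```

```bash
python3 -c "
import numpy as np
d=np.arange(-107,-222,-4);a=np.radians(d);x=100*np.cos(a);y=100*np.sin(a)
for i in range(len(d)): print(d[i],round(x[i]-x[0],1),round(y[i]-y[0],1), '| rel -139:',round(x[i]-x[8],1),round(y[i]-y[8],1),'| rel -171:',round(x[i]-x[16],1),round(y[i]-y[16],1))"
```

```text
-107 0.0 0.0 | rel -139: 46.2 -30.0 | rel -171: 69.5 -80.0
-111 -6.6 2.3 | rel -139: 39.6 -27.8 | rel -171: 62.9 -77.7
-115 -13.0 5.0 | rel -139: 33.2 -25.0 | rel -171: 56.5 -75.0
-119 -19.2 8.2 | rel -139: 27.0 -21.9 | rel -171: 50.3 -71.8
-123 -25.2 11.8 | rel -139: 21.0 -18.3 | rel -171: 44.3 -68.2
-127 -30.9 15.8 | rel -139: 15.3 -14.3 | rel -171: 38.6 -64.2
-131 -36.4 20.2 | rel -139: 9.9 -9.9 | rel -171: 33.2 -59.8
-135 -41.5 24.9 | rel -139: 4.8 -5.1 | rel -171: 28.1 -55.1
-139 -46.2 30.0 | rel -139: 0.0 0.0 | rel -171: 23.3 -50.0
-143 -50.6 35.4 | rel -139: -4.4 5.4 | rel -171: 18.9 -44.5
-147 -54.6 41.2 | rel -139: -8.4 11.1 | rel -171: 14.9 -38.8
-151 -58.2 47.1 | rel -139: -12.0 17.1 | rel -171: 11.3 -32.8
-155 -61.4 53.4 | rel -139: -15.2 23.3 | rel -171: 8.1 -26.6
-159 -64.1 59.8 | rel -139: -17.9 29.8 | rel -171: 5.4 -20.2
-163 -66.4 66.4 | rel -139: -20.2 36.4 | rel -171: 3.1 -13.6
-167 -68.2 73.1 | rel -139: -22.0 43.1 | rel -171: 1.3 -6.9
-171 -69.5 80.0 | rel -139: -23.3 50.0 | rel -171: 0.0 0.0
-175 -70.4 86.9 | rel -139: -24.1 56.9 | rel -171: -0.9 6.9
-179 -70.7 93.9 | rel -139: -24.5 63.9 | rel -171: -1.2 13.9
-183 -70.6 100.9 | rel -139: -24.4 70.8 | rel -171: -1.1 20.9
-187 -70.0 107.8 | rel -139: -23.8 77.8 | rel -171: -0.5 27.8
-191 -68.9 114.7 | rel -139: -22.7 84.7 | rel -171: 0.6 34.7
-195 -67.4 121.5 | rel -139: -21.1 91.5 | rel -171: 2.2 41.5
-199 -65.3 128.2 | rel -139: -19.1 98.2 | rel -171: 4.2 48.2
-203 -62.8 134.7 | rel -139: -16.6 104.7 | rel -171: 6.7 54.7
-207 -59.9 141.0 | rel -139: -13.6 111.0 | rel -171: 9.7 61.0
-211 -56.5 147.1 | rel -139: -10.2 117.1 | rel -171: 13.1 67.1
-215 -52.7 153.0 | rel -139: -6.4 123.0 | rel -171: 16.9 73.0
-219 -48.5 158.6 | rel -139: -2.2 128.5 | rel -171: 21.1 78.6
```

```bash
python3 -m inch '[[[-6.6,2.3,0,-4],[-13,5,0,-8],[-19.2,8.2,0,-12],[-25.2,11.8,0,-16],[-30.9,15.8,0,-20],[-36.4,20.2,0,-24],[-41.5,24.9,0,-28],[-46.2,30,0,-32],[-46.2,30,0,-32]]]' 0.4 20
python3 - <<'E'
from h import *
p=capture("scene"); cv2.imwrite("pics/s7.png",cv2.resize(p["frame"][180:300,250:410],None,fx=4,fy=4))
p=capture("wrist"); cv2.imwrite("pics/w7.png",p["frame"])
s=get_state(); print(s["tcp_pos"],s["ft_force"],s["joint_pos"])
E
```

```text
time_s: 14.08
tcp_pos: [485.7, 40.2, 46.0]
ee_rot: [32.7, 89.9, 0.8]
ft_force: [-0.0, -0.4, -0.4]
grip_width: 0.404
[485.64674108  40.11247353  45.66078754] [-0.25713345 -0.00192085 -0.04568528] [4.09306738e-01 2.35920466e+01 1.06499483e+02 1.28988805e-02
 4.98752593e+01 3.23059871e+01]
```

View pics/s7.png

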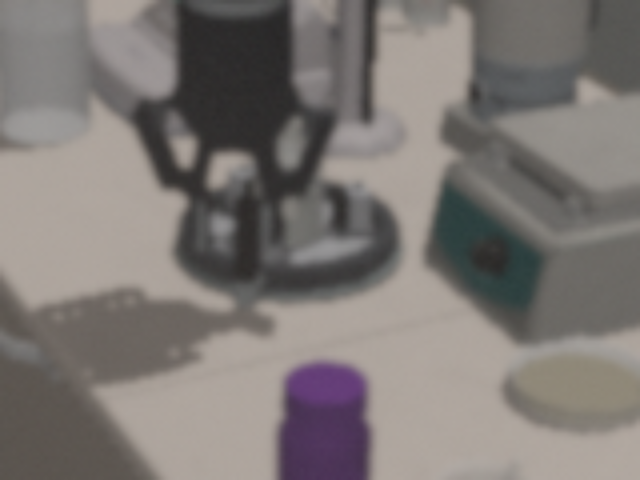

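View pics/w7.png

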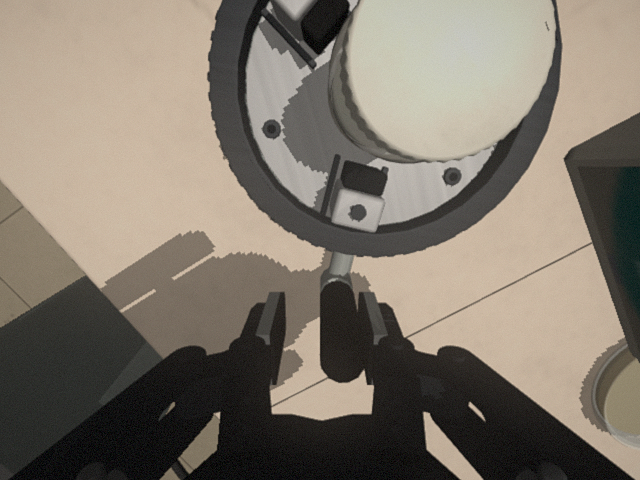

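The post at wrist (341,330) is moving with the trailing finger, and the vial is undisturbed. I'll carry on round.

```bash
python3 -m inch '[[[-4.4,5.4,0,-4],[-8.4,11.1,0,-8],[-12,17.1,0,-12],[-15.2,23.3,0,-16],[-17.9,29.8,0,-20],[-20.2,36.4,0,-24],[-22,43.1,0,-28],[-23.3,50,0,-32],[-23.3,50,0,-32]]]' 0.4 20
python3 - <<'E'
from h import *
p=capture("wrist"); cv2.imwrite("pics/w8.png",p["frame"])
s=get_state(); print(s["tcp_pos"],s["ft_force"],s["joint_pos"])
E
```

```text
time_s: 15.3
tcp_pos: [462.2, 90.2, 45.4]
ee_rot: [116.4, 90.0, 52.5]
ft_force: [0.6, -0.4, -0.2]
grip_width: 0.402
[462.21654966  90.10996432  45.34729295] [ 0.98390256 -0.6176766  -1.86343267] [6.56721374e+00 2.19545520e+01 1.09052082e+02 1.72440112e-02
 4.89860710e+01 7.04162771e+01]
```

View pics/w8.png

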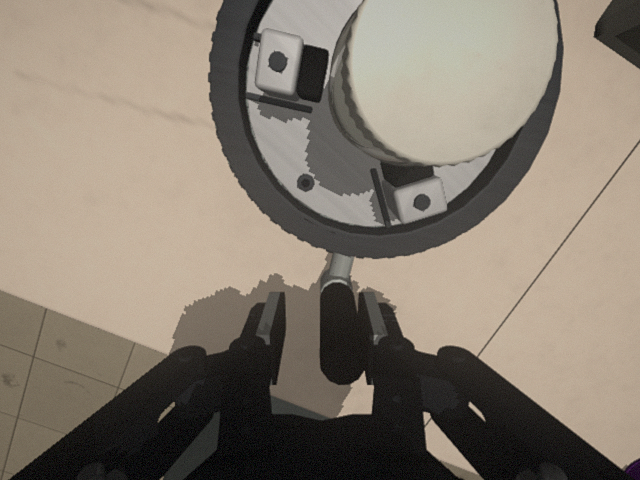

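The jaws are closing evenly and the post is still between the fingers at (341,330). Continuing.

```bash
python3 -m inch '[[[-0.9,6.9,0,-4],[-1.2,13.9,0,-8],[-1.1,20.9,0,-12],[-0.5,27.8,0,-16],[0.6,34.7,0,-20],[2.2,41.5,0,-24],[4.2,48.2,0,-28],[6.7,54.7,0,-32],[6.7,54.7,0,-32]]]' 0.4 20
python3 - <<'E'
from h import *
p=capture("wrist"); cv2.imwrite("pics/w9.png",p["frame"])
s=get_state(); print(s["tcp_pos"],s["ft_force"],s["joint_pos"])
E
```

```text
time_s: 16.48
tcp_pos: [468.8, 144.7, 45.2]
ee_rot: [-84.6, 90.0, 179.5]
ft_force: [0.2, -0.6, -0.0]
grip_width: 0.403
[468.88143878 144.75537337  45.23258135] [-0.87579822  0.21463798 -0.49643225] [1.28726435e+01 2.40007708e+01 1.05947194e+02 1.76258810e-02
 5.00521993e+01 1.08737656e+02]
```

View pics/w9.png

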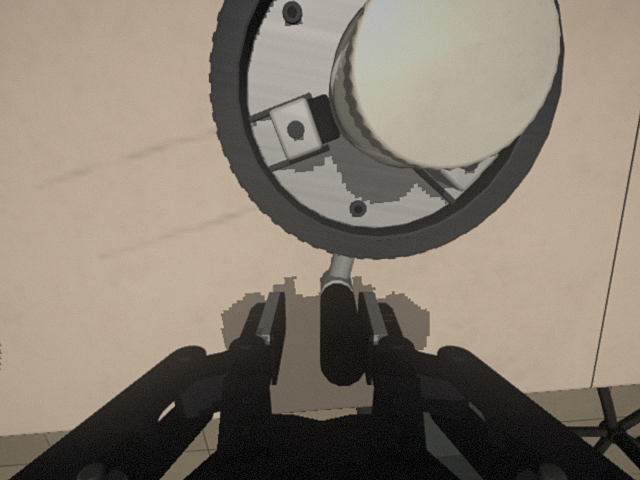

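Tool centre is at -203°, with the post about 5° behind it, so the ring is near 1.59 rad and the pads are just starting to press. I'll push another 16° to about 1.87 rad, which is about 4 mm of pad compression.

```bash
python3 -m inch '[[[2.9,6.3,0,-4],[6.3,12.4,0,-8],[10.1,18.3,0,-12],[14.3,23.9,0,-15],[14.3,23.9,0,-15],[14.3,23.9,0,-15]]]' 0.4 20
python3 - <<'E'
from h import *
p=capture("wrist"); cv2.imwrite("pics/w10.png",p["frame"])
s=get_state(); print(s["tcp_pos"],s["ft_force"],s["joint_pos"])
E
```

```text
time_s: 17.27
tcp_pos: [483.0, 168.5, 45.1]
ee_rot: [-79.0, 90.0, 170.1]
ft_force: [-2.2, -0.3, -0.3]
grip_width: 0.398
[482.97648051 168.51985793  45.13643343] [-1.54479315 -2.06530501 -0.12619514] [1.51286822e+01 2.61477930e+01 1.02611605e+02 8.50708342e-03
 5.12564217e+01 1.26061232e+02]
```

View pics/w10.png

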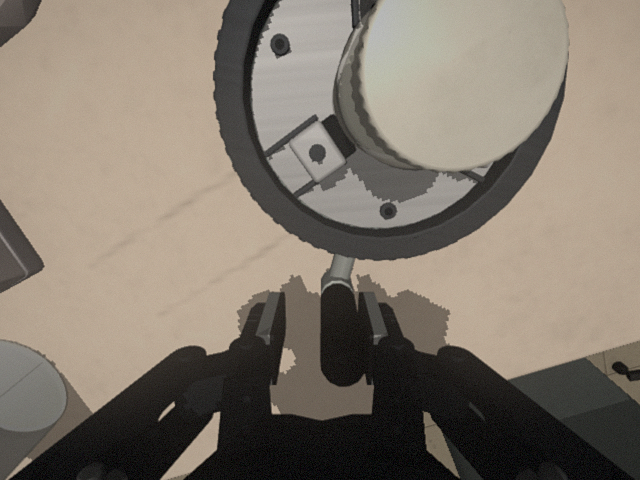

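The pads look pressed. I'll back off the post, go straight up, and then look.

```bash
python3 -m inch '[[[-2.2,-3.3,0,0],[-2.2,-3.3,0,0],[-2.2,-3.3,20,0],[-2.2,-3.3,50,0],[-2.2,-3.3,90,0],[-2.2,-3.3,130,0],[-2.2,-3.3,170,0],[-2.2,-3.3,190,0],[-2.2,-3.3,190,0],[-2.2,-3.3,190,0]]]' 0.4 20
python3 - <<'E'
from h import *
p=capture("wrist"); cv2.imwrite("pics/w11.png",p["frame"]); P=cloud(p); c=np.array([561.2,105])
s=get_state(); print(s["tcp_pos"],s["joint_pos"])
q=np.hypot(*(P[:,:2]-c).T)
T=P[(q<35)&(P[:,2]>104)&(P[:,2]<114)]; print("vial top",len(T),(T.min(0)+T.max(0))/2, "tilt", np.linalg.lstsq(np.c_[T[:,:2]-c,np.ones(len(T))],T[:,2],rcond=None)[0])
a=np.arctan2(P[:,1]-c[1],P[:,0]-c[0])
H=P[(P[:,2]>82)&(P[:,2]<89)&(q>85)&(q<116)]; m=(H.min(0)+H.max(0))/2; az=np.degrees(np.arctan2(m[1]-105,m[0]-561.2)); print("post",len(H),m,az,"ring rad",np.radians((-107.2-az)%360))
for r in cut_out("jaw_0",p)[:4]:
    J=cloud(p,r["pixels"]); J=J[(J[:,2]>45)&(J[:,2]<47.6)]
    if len(J)>20: print(round(r["confidence"],2),J.mean(0), "dist",np.hypot(*(J.mean(0)[:2]-c)))
p=capture("scene"); cv2.imwrite("pics/s11.png",cv2.resize(p["frame"][140:380,230:480],None,fx=2.4,fy=2.4))
E
```

```text
time_s: 18.58
tcp_pos: [480.6, 165.3, 234.2]
ee_rot: [-54.2, 89.9, -165.2]
ft_force: [0.1, -0.4, -0.3]
grip_width: 0.398
[480.5306635  165.29316115 234.03754072] [ 1.48524583e+01  1.17633926e+01  9.35529660e+01 -1.03379132e-03
  7.47862748e+01  1.25848745e+02]
vial top 3029 [560.5161918 105.1825155 107.6206901] tilt [ 9.45707346e-03 -5.45661261e-03  1.08051461e+02]
post 264 [478.45638183 160.16417328  84.611327  ] 146.30908820011703 ring rad 1.8586170343588384
0.87 [598.58735793  94.06797703  46.44533538] dist 38.9528389074211
0.69 [533.23162285  77.8096075   46.45144599] dist 39.007019427286714
0.64 [551.81683227 142.28748589  46.46624765] dist 38.44997321528245
```

View pics/w11.png

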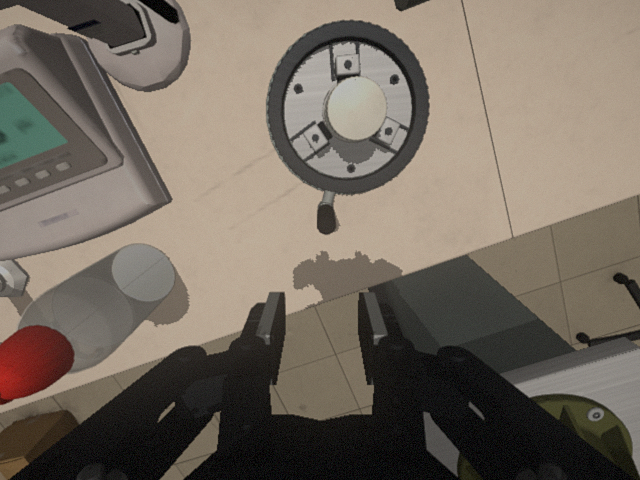

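View pics/s11.png

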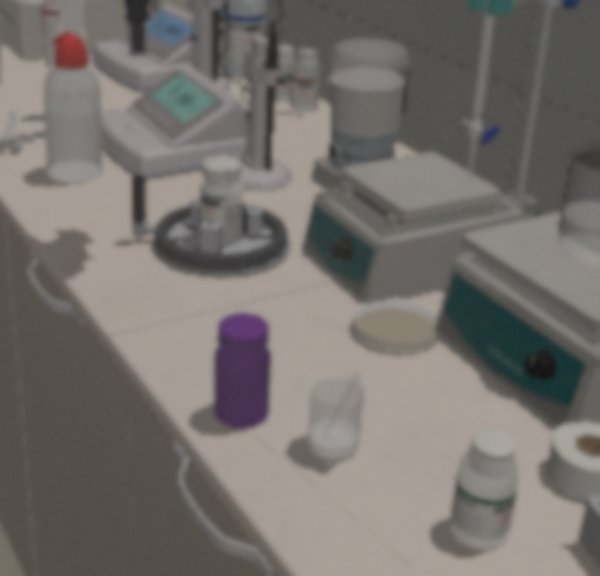

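The ring is at about 1.86 rad, the jaws are equally far in (39.0, 39.0 and 38.5 mm), and the vial is centred and upright. The bystanders haven't moved, and the robot is clear of everything. I'll hand it in.

```bash
python3 -c "
from plant import *
print(job_done())"
```

```text
the job is handed in; nothing more can be done
None
```

The salt vial stands upright in the middle of the chuck, clamped by all three jaws, and I handed the job in at about 18.6 s of the 54 s allowed.

I gripped the vial by its body, stood it on the deck and let go. Then I pushed the crank post clockwise between the part-closed fingers, backed off the post and went straight up.

**Last checks:**
- **Ring:** it was at about 1.86 rad by the post's position, which means the pads are pressed in about 3.9 mm, or roughly 15 N each. The jaw positions suggest slightly less, about 1.75 rad or 3 mm, but both are well past first contact at 1.38 rad.
- **Jaws:** all three are equally far in, at 39.0, 39.0 and 38.5 mm from the axis.
- **Vial:** its top is within 1 mm of the axis and its tilt is under 1°.
- **Bystanders:** the small bottle, beaker, wash bottle and purple vial looked unmoved in the final scene picture, which I checked only by eye.
- **Forces:** the highest wrist reading was about 10 N, when the vial touched down. I read it only at the end of each move.

No check failed. The only disagreement was between the two ring estimates.

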